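Shift the lathe gearbox into third

TASK

Put the lathe's gearbox into third gear: with the fingertips, push the red-knobbed lever to the middle of its H-shaped gate, across to the right, and then forward, away from the robot, fully into the third slot (the one with three green dots), without dipping into the fourth slot behind it. Only push the knob, gently, easing off when it meets its stop; do not grip it. Leave the cup, the turned spindle and the gouge where they are, and finish clear of everything.

Things in the scene. Friction and masses are not known exactly. Their poses are not given: they have to be found in the camera images.
- gearbox: cream gearbox casting, 200 x 160 mm, 96 mm tall, on a foot 230 x 190 mm fixed to the bench; origin at the centre of the foot's underside, x = forward along the slots (away from the robot), y = left, z = up. A level steel gate plate (120 x 112 x 7 mm) lies on top, upper face at 104 mm. On the left a shaft with a sprocket (radius 41 mm, top at 97 mm) sticks out 54 mm.
- gate_centre (a point): middle of the H of the gate, on the plate's upper face; axes as the gearbox. Slots 17 mm wide. Left column, 16 mm to +y: first slot forward (one black dot), second back (two). Right column, 16 mm to -y: third slot forward (three green dots), fourth back (four black). A channel along y through the centre joins the columns; only there can the lever go across.
- third_slot_end (a point): where the rod's axis passes the gate plate when the lever is fully home in the third slot: 22 mm forward and 16 mm right of the gate centre, on the plate's upper face
- knob (a point): centre of the red ball knob (36 mm diameter) on a 10 mm steel rod, with an 18 mm collar under the ball. The rod pivots 30 mm above the bench under the gate centre; the ball's centre is 160 mm from the pivot, 178 to 190 mm above the bench. It travels 70 mm from column to column and 47 mm either way from the channel to a slot's end. A rubber bush half-way up the rod lets the ball give about 1 to 1.5 mm per N when pushed.
- shift_across (a joint): sideways tilt of the lever, rad, about the forward axis: -0.22 = left column (where it starts), 0 = middle, +0.22 = right column (both are stops). It stays where it is left; about 2 to 3 N at the knob moves it.
- shift_fore (a joint): fore-and-aft tilt of the lever, rad: +0.30 = fully forward (away from the robot), 0 = in the cross channel, -0.30 = fully back (both are stops). It can cross between the columns only within about 0.05 of 0; rounded corners guide it in. Starts anywhere in the left column, forward or back. Stays where it is left; 2 to 3 N at the knob moves it.
- cup_centre (a point): half-way up a lidded paper coffee cup, 84 mm diameter, 111 mm tall, standing loose on the bench right of the gearbox
- spindle_centre (a point): half-way up a turned wooden spindle, 52 mm diameter at the foot, 112 mm tall, standing loose on the bench left of the gearbox
- gouge_centre (a point): ferrule of a turning gouge, a wood-handled steel tool 278 mm long and 28 mm thick, lying loose on the bench on the robot's side of the gearbox, along its own x axis (handle 130 mm to -x, steel 148 mm to +x)

How it is judged:
On the way, in this order (a step that is already met when the one before it is completed fails the run):
1. the lever has gone across to the right column, still near the cross channel (value of joint shift_across above 0.15 rad and value of joint shift_fore between -0.15 and 0.15 rad), for 0.05 s.
2. the lever is fully forward in the third slot (value of joint shift_across above 0.15 rad and value of joint shift_fore above 0.25 rad), for 0.2 s.
At the end, for the whole second after the job is handed in: The lever rests in the third slot: sideways tilt above 0.15 rad (right column) and forward tilt above 0.25 rad (stop at 0.30), at rest; cup, spindle and gouge are within 20 mm of where they stood (all of step 2 and velocity of joint shift_fore between -0.05 and 0.05 rad/s and distance of each of cup_centre, spindle_centre, gouge_centre from where it was at the start of the episode below 0.02 m); the robot touches nothing.
It fails at once if the lever goes into the fourth slot (right column, more than 0.15 rad back) (value of joint shift_across above 0.1 rad and value of joint shift_fore below -0.15 rad).
It fails at once if the lever is gripped or forced (more than 30 N between the fingers and the lever) (contact force between the fingers and shift_fore above 30 N).
It fails at once if the cup is shifted, knocked over or lifted (more than 20 mm) (distance of cup_centre from where it was at the start of the episode above 0.02 m).
It fails at once if the spindle is shifted, knocked over or lifted (more than 20 mm) (distance of spindle_centre from where it was at the start of the episode above 0.02 m).
It fails at once if the gouge is shifted, knocked over or lifted (more than 20 mm) (distance of gouge_centre from where it was at the start of the episode above 0.02 m).
It also fails if it takes over 64 s, if anything falls off the work surface, if the arm or the gripper's body presses on something with over 40 N, if the wrist force passes 120 N, or if a joint passes its speed limit or range.

ROBOT

A 6-joint arm with a two-finger parallel gripper is mounted at the origin on the work surface. World frame = base frame: x ahead of the robot, y to its left, z up, the work surface at z = 0. Lengths are in m, angles in rad, forces in N, time in s.
With the tool pointing down it reaches from about 0.375 to 0.9 m from the base axis. Payload 3.1 kg.
Tool frame: the origin (TCP) lies between the finger pads; the fingertips stand 22 mm ahead of it and the grasp point (between the pads) lies 3 mm ahead of it; z points along the fingers, y is the line along which they close (so a half turn about z gives the same grasp; the last joint's range is limited). The gripper opens to 87 mm and grips with 3 to 60 N. Pads are 19 mm wide; open, the fingers measure 117 mm over their backs; the gripper's body (75 mm by 190 mm) begins 51 mm behind the grasp point.
Start: joints at [-1.329, 0.527, 1.433, -0, 1.181, -0.178], TCP at [0.255, -0.571, 0.245] pointing down, gripper open.
Joint ranges: [-3.08, 3.08], [-0.75, 2.2], [0.22, 2.44], [-1.43, 4.57], [0, 2.65], [-2.85, 2.85]. Speed limits (rad/s): [2.79, 2.79, 3.14, 3.14, 3.14, 3.14].

INTERFACE

Orientations are given as a unit quaternion [x, y, z, w].
In Python, from rig import robot gives the robot as it stands.
- The arm moves only by the tool move_arm, never from a script. Its argument "series" is text: rows parted by semicolons, each of 6 numbers parted by spaces: the shift along the tool's x, y, z in mm, then the turn, a rotation vector about the tool's x, y, z in degrees. In form: dx dy dz ax ay az; .... A call has 1 to 8 rows; each row is the pose to reach, as a shift and turn from the pose commanded when the call began, along the tool's axes at that moment; what a row does not reach only later rows make up. A row lasts 1/12 s, in which the tool goes at most 41.7 mm and 7.16 degrees, less where a joint would pass 70% of its speed; a pose out of reach is approached as far as the arm can. A call with a gripper value outside its range is refused whole. "jaw" is the opening, from 0 (shut) to 1 (fully open), set as the call begins (left out, the last holds). The fingers move at their own pace and stop on an object; "newtons" is the grip in N (left out, the last holds). Time passes only in rows, so rows that repeat a pose let the fingers close. It gives the time, the measured TCP pose, the force, the opening and the grip force at its end, in the units of the state.
- robot.get_obs(): the state, without advancing time (a new reading comes with each control period).
- robot.camera(name): name is "side" or "top"; returns a dict with "img" (384x512x3 uint8, red, green, blue), "mtx" (3x3 intrinsics, pixels), "distortion" ([k1, k2, p1, p2, k3] as OpenCV has them; the pictures are not rectified), "world_to_cam" (4x4, takes a point from world to camera coordinates). Camera axes: x right, y down, z forward; pixel columns grow to the right and rows downward; lengths in m; the calibration is good to about 2 mm. A picture is of the moment at which its call begins. There is no depth.
- robot.hand_in(): hands the job in; it is judged then, once.
Trained networks look in a picture, given as the dict that the camera call returned (one of the last four; its "shot" number tells which), for a name from the list of things; names that differ only in an ending like _2 or _b are one class to them, and where a whole thing is asked for, a point or a joint stands for the part that bears it (a point fixed in the world has none). Each returns a list of dicts, best first, with "p" (0 to 1); they miss things now and then, are a little off and sometimes report something else, mostly with a low value. They report only what shows in the picture. A call takes as long as a camera call.
- robot.search_frame(picture, thing): "xyz" ([x, y, z] in m, in world coordinates, good to about 4 mm: the middle of the surface that is visible of it).
- robot.tip_of(picture, thing): "xyz" ([x, y, z] in m, in world coordinates, good to about 4 mm: a listed point, or the origin of a listed thing).
The state is a dict: "time": time; "q": joint angles; "joint_velocities": joint speeds; "joint_torque": joint torques, N m; "position": TCP position; "tool_rot": TCP orientation; "ft_force": force on the tool from outside, world axes, zero at the start; "moment": the same for the moment, N m; "grip_width": finger opening in m; "grip_force": force on a finger pad.
Only numpy, scipy, OpenCV 4.12 (cv2) and the standard library are available. Lean on these libraries where they do the work, as an engineer would, in place of code of your own. Each camera call takes 0.05 s, during which the arm holds its last target. There are 200 camera calls.

## Working session

There is one attempt and no reset: what is moved stays moved. The work goes in short steps, Python scripts to look and compute and a tool call to move; the robot and the scene stay as the last step left them, time stands still between calls to the robot, and variables do not carry over. Pictures are saved under pics/ and viewed, at most 10 in all, crops included, and the job is handed in when it is done.

Besides the shell and the picture viewer there is one more tool, called after "Emit:" in YAML: its name, and indented under it one key for each argument. move_arm: Moves the arm, as the interface text tells. Its arguments: {"type":"object","properties":{"series":{"type":"string"},"jaw":{"type":"number"},"newtons":{"type":"number"}},"required":["series"]}

```bash
mkdir -p pics; cat > h.py <<'E'
from rig import robot
import numpy as np, cv2
from scipy.spatial.transform import Rotation as R
def look(tag,names,cams=("side","top")):
    for c in cams:
        p=robot.camera(c); cv2.imwrite(f"pics/{tag}_{c}.png",p["img"][:,:,::-1])
        for n in names:
            for f in ("tip_of",):
                r=getattr(robot,f)(p,n)
                print(c,n,[(np.round(d["xyz"],4).tolist(),round(d["p"],2)) for d in r[:2]])
def state():
    o=robot.get_obs(); print(o["time"],np.round(o["position"],4),np.round(o["tool_rot"],4),np.round(o["ft_force"],2),o["grip_width"])
    print(np.round(R.from_quat(o["tool_rot"]).as_matrix(),3).tolist())
    return o
E
python3 - <<'E'
from h import *
look("a",["gearbox","gate_centre","third_slot_end","knob","cup_centre","spindle_centre","gouge_centre"])
state()
E
```

```text
side gearbox [([0.5118, 0.2025, 0.0493], 0.2)]
side gate_centre []
side third_slot_end []
side knob []
side cup_centre [([0.4832, -0.1942, 0.0571], 0.96)]
side spindle_centre [([0.5171, 0.2073, 0.0526], 0.87)]
side gouge_centre []
top gearbox [([0.5367, -0.0168, -0.0023], 0.56)]
top gate_centre [([0.5374, -0.014, 0.0971], 0.62)]
top third_slot_end [([0.5574, -0.0348, 0.102], 0.94)]
top knob [([0.513, 0.019, 0.1849], 0.59)]
top cup_centre [([0.4781, -0.1929, 0.0489], 0.62), ([0.5164, 0.0211, 0.1873], 0.35)]
top spindle_centre [([0.4744, -0.1957, 0.0512], 0.65), ([0.5144, 0.1999, 0.0568], 0.59)]
top gouge_centre [([0.3633, -0.0396, 0.0125], 0.69)]
0.8 [ 0.2548 -0.5707  0.2446] [0.9781 0.2083 0.     0.    ] [-0.14 -0.08 -0.45] 0.08706730985096099
[[0.913, 0.408, 0.0], [0.408, -0.913, -0.0], [0.0, 0.0, -1.0]]
```

View pics/a_top.png

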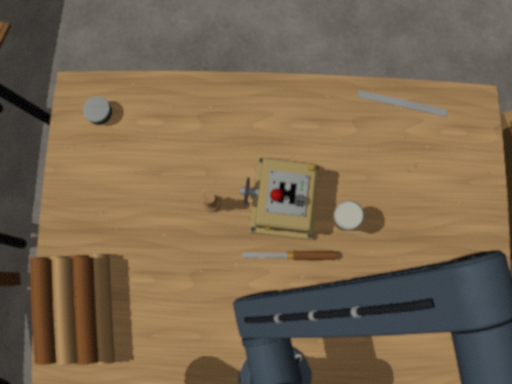

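View pics/a_side.png

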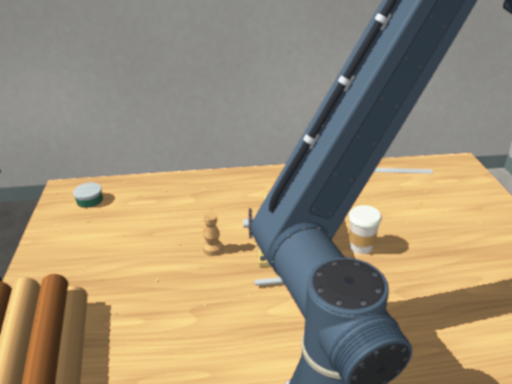

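The top view shows the gearbox turned a few degrees, with the red knob at (277,195), left of and slightly behind the H at (288,192). The cup is at (349,215), the spindle at (212,202) and the gouge at (292,255). In the side view the arm hides the gearbox. Next I'll measure the yaw and the knob.

```bash
cat >> h.py <<'E'
def ray(p,uv,z):
    n=cv2.undistortPoints(np.array([[uv]],float),p["mtx"],np.array(p["distortion"]))[0,0]
    T=np.linalg.inv(p["world_to_cam"]); d=T[:3,:3]@[n[0],n[1],1]; c=T[:3,3]
    return c+d*(z-c[2])/d[2]
def red(p):
    h=cv2.cvtColor(p["img"],cv2.COLOR_RGB2HSV)
    m=((h[...,0]<6)|(h[...,0]>174))&(h[...,1]>170)&(h[...,2]>60)
    n,l,s,c=cv2.connectedComponentsWithStats(m.astype(np.uint8))
    if n<2: return None
    i=1+np.argmax(s[1:,4]); return c[i],s[i]
E
python3 - <<'E'
from h import *
p=robot.camera("top"); r=red(p); print(r, ray(p,r[0],.185))
print("cam",np.linalg.inv(p["world_to_cam"])[:3,3])
h=cv2.cvtColor(p["img"],cv2.COLOR_RGB2HSV); 
print(h[175,265],h[205,290])
g=cv2.resize(p["img"][145:250,230:330],None,fx=6,fy=5.7,interpolation=cv2.INTER_CUBIC)
cv2.imwrite("pics/b.png",g[:,:,::-1])
for _ in range(3):
    p=robot.camera("top")
    for n in("gate_centre","third_slot_end","knob"): print(n,[np.round(d["xyz"],4).tolist() for d in robot.tip_of(p,n)[:1]])
E
```

```text
(array([276.64356436, 194.59405941]), array([271, 190,  12,  11, 101], dtype=int32)) [0.51485286 0.01521592 0.185     ]
cam [0.29915897 0.07649793 1.40898427]
[ 21 105 155] [ 30   6 131]
gate_centre [[0.5394, -0.0195, 0.0998]]
third_slot_end [[0.5572, -0.0357, 0.1033]]
knob [[0.518, 0.0201, 0.1862]]
gate_centre [[0.5405, -0.0187, 0.1003]]
third_slot_end [[0.5527, -0.0347, 0.1022]]
knob [[0.5138, 0.0172, 0.1865]]
gate_centre [[0.5366, -0.0174, 0.0976]]
third_slot_end [[0.5542, -0.0337, 0.1014]]
knob [[0.5157, 0.0166, 0.1838]]
```

View pics/b.png

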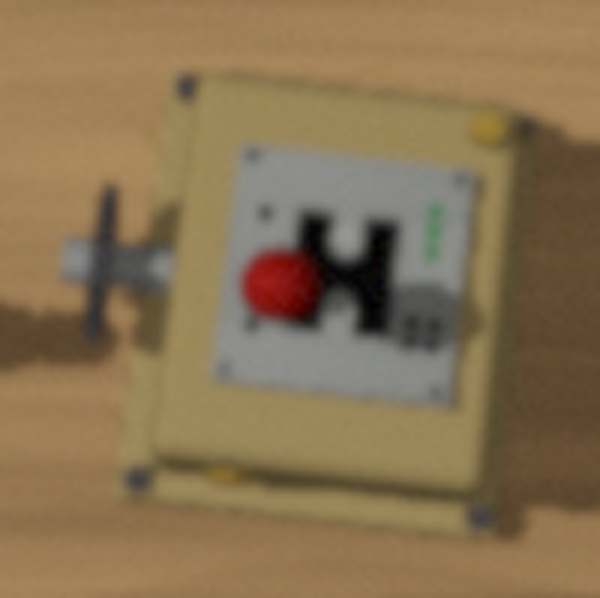

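The crop shows the plate with screws at about (252,153), (462,180), (436,392) and (224,368). The knob at (282,285) is in the left column, slightly back of the channel, and the green dots are at the right front.

```bash
python3 - <<'E'
from h import *
p=robot.camera("top")
P=[ray(p,(230+a/6-.4,145+b/5.7-.4),.104) for a,b in[(252,153),(462,180),(436,392),(224,368)]]
P=np.array(P)[:,:2]; c=P.mean(0); f=(P[0]+P[1]-P[2]-P[3])/2; l=(P[0]+P[3]-P[1]-P[2])/2
print(c,np.linalg.norm(f),np.linalg.norm(l))
a1=np.degrees(np.arctan2(f[1],f[0])); a2=np.degrees(np.arctan2(-l[0],l[1])); print(a1,a2)
y=np.radians((a1+a2)/2); X=np.array([np.cos(y),np.sin(y)]);Y=np.array([-X[1],X[0]])
k=ray(p,red(p)[0],.185)[:2]; print("knob in gate",(k-c)@X,(k-c)@Y)
E
```

```text
[ 0.53619079 -0.01767251] 0.10834611241811604 0.10015141126802012
-5.94653056457903 -5.800104051246266
knob in gate -0.02469586116751836 0.03064094610871374
```

Emit:
move_arm:
  series: "27 -28 0 0 0 4;54 -56 0 0 0 8;81 -85 0 0 0 12;108 -113 0 0 0 16;136 -142 0 0 0 20;164 -170 0 0 0 24;192 -200 0 0 0 28;218 -227 0 0 0 30"
  jaw: 0

```text
time: 2.17
position: [0.3615, -0.2724, 0.2447]
tool_rot: [0.999, -0.054, 0.0, -0.0]
ft_force: [0.2, 0.7, 0.4]
grip_width: 0.0417
grip_force: 0.0
```

Emit:
move_arm:
  series: "9 -38 0 0 0 0;18 -76 0 0 0 0;28 -114 0 0 0 0;37 -152 0 0 0 0;46 -190 0 0 0 0;56 -228 0 0 0 0;65 -266 0 0 0 0;74 -304 0 0 0 0"

```text
time: 2.83
position: [0.4669, 0.0221, 0.2449]
tool_rot: [0.999, -0.052, 0.0, 0.0]
ft_force: [0.7, -0.9, -0.1]
grip_width: 0.0007
grip_force: 0.0
```

```bash
python3 - <<'E'
from h import *
state()
look("c",["knob","gate_centre"])
for c in("side","top"):
    p=robot.camera(c); r=red(p)
    if r: print(c,r,ray(p,r[0],.185))
E
```

```text
2.8333 [0.4669 0.0221 0.2449] [ 9.987e-01 -5.180e-02  5.000e-04  1.000e-04] [ 0.7  -0.91 -0.09] 0.0007298720472820561
[[0.995, -0.104, 0.001], [-0.104, -0.995, -0.0], [0.001, 0.0, -1.0]]
side knob [([0.5133, 0.0198, 0.1845], 0.64)]
side gate_centre [([0.5338, -0.0152, 0.1066], 0.55)]
top knob []
top gate_centre []
side (array([281.29761905, 187.42857143]), array([277, 181,  11,  13,  84], dtype=int32)) [0.51310939 0.0183684  0.185     ]
```

View pics/c_side.png

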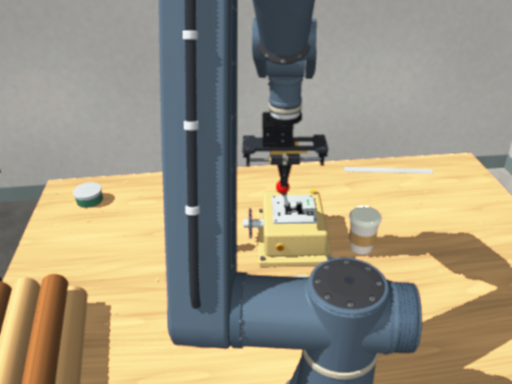

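Side view: knob at (281,187), clear of the fingers, which stand just behind it. The top and side cameras agree on about (0.514, 0.017, 0.185). Now I descend behind it.

Emit:
move_arm:
  series: "0 0 12 0 0 0;0 0 25 0 0 0;0 0 38 0 0 0;0 0 51 0 0 0;0 0 51 0 0 0"

```text
time: 3.65
position: [0.4647, 0.0189, 0.1917]
tool_rot: [0.999, -0.053, -0.002, -0.0]
ft_force: [-0.4, -0.2, -0.2]
grip_width: 0.0007
grip_force: 0.0
```

Emit:
move_arm:
  series: "5 0 0 0 0 0;10 0 0 0 0 0;15 0 0 0 0 0;18 0 0 0 0 0;21 0 0 0 0 0;24 0 0 0 0 0;27 0 0 0 0 0;27 0 0 0 0 0"

```text
time: 4.32
position: [0.4932, 0.0175, 0.1936]
tool_rot: [0.999, -0.052, -0.0, -0.0]
ft_force: [-1.8, 1.3, 1.2]
grip_width: 0.0007
grip_force: 1.3
```

```bash
cat >> h.py <<'E'
def knob():
    o=robot.get_obs(); y=np.radians(-5.9); X=np.array([np.cos(y),np.sin(y)]);Y=np.array([-X[1],X[0]]); c=np.array([.537,-.018])
    g=lambda v:np.round([(v[:2]-c)@X*1e3,(v[:2]-c)@Y*1e3],1)
    print("tcp gate",g(o["position"]),o["position"][2],"F",np.round(o["ft_force"],1),o["time"])
    for cam in("side","top"):
        p=robot.camera(cam); r=red(p)
        if r: print(cam,"knob gate",g(ray(p,r[0],.185)),r[1])
E
python3 -c "from h import *; knob()"
```

```text
tcp gate [-47.2  30.9] 0.19360203492437833 F [-1.8  1.3  1.2] 4.3167
side knob gate [-21.5  41.2] [277 183   4   7  16]
```

Emit:
move_arm:
  series: "3 0 0 0 0 0;6 0 0 0 0 0;9 0 0 0 0 0;12 0 0 0 0 0;14 0 0 0 0 0;14 0 0 0 0 0"

```text
time: 4.92
position: [0.5081, 0.0158, 0.1936]
tool_rot: [0.999, -0.052, 0.001, 0.0]
ft_force: [-2.0, 0.9, 0.9]
grip_width: 0.0002
grip_force: 1.1
```

```bash
python3 -c "from h import *; knob()"
```

```text
tcp gate [-32.2  30.6] 0.1935995041337233 F [-2.   0.9  0.9] 4.9167
side knob gate [-4.5 41. ] [277 179   3   8  17]
```

Emit:
move_arm:
  series: "3 0 0 0 0 0;6 0 0 0 0 0;6 0 0 0 0 0;0 0 0 0 0 0;-10 0 0 0 0 0;-20 0 0 0 0 0;-20 0 -50 0 0 0;-20 0 -50 0 0 0"

```text
time: 5.68
position: [0.4877, 0.0178, 0.2467]
tool_rot: [0.999, -0.052, 0.002, 0.0]
ft_force: [1.8, -0.2, 0.8]
grip_width: 0.0001
grip_force: 0.0
```

```bash
python3 -c "
from h import *
knob(); p=robot.camera('side'); cv2.imwrite('pics/d.png',cv2.resize(p['img'][130:280,230:400,::-1],None,fx=4,fy=4))"
```

```text
tcp gate [-52.7  30.6] 0.24665401939922107 F [ 1.8 -0.2  0.8] 5.6833
side knob gate [ 1.3 34.5] [276 175  11  13  84]
```

View pics/d.png

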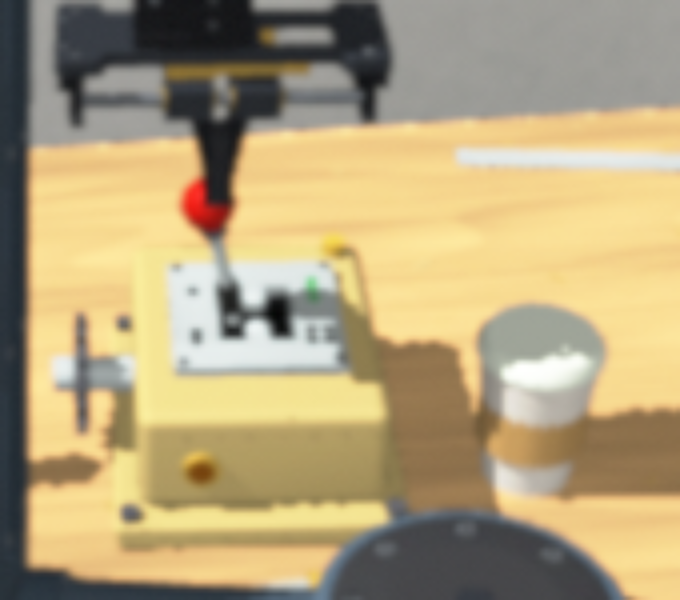

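The knob is at about crop (207,205) and the fingertips have risen clear behind it. I'll check numerically where the rod enters the slot.

```bash
python3 - <<'E'
from h import *
p=robot.camera("side"); y=np.radians(-5.9)
def proj(gx,gy,z):
    w=np.array([.537+np.cos(y)*gx-np.sin(y)*gy,-.018+np.sin(y)*gx+np.cos(y)*gy,z])
    rv=cv2.Rodrigues(p["world_to_cam"][:3,:3])[0]
    return cv2.projectPoints(w[None],rv,p["world_to_cam"][:3,3],p["mtx"],np.array(p["distortion"]))[0].ravel()
for n,g in dict(c=(0,0,.104),first=(.03,.016,.104),second=(-.03,.016,.104),third=(.03,-.016,.104),fourth=(-.03,-.016,.104)).items(): print(n,(proj(*g)-[230,130])*4)
for f in(-.15,-.05,0,.05,.1,.15,.2,.3):
    d=np.array([np.tan(f),np.tan(.22),1]);d/=np.linalg.norm(d)
    k=d*.16; e=d*(.074/d[2]); print(f,"knob",(proj(k[0],k[1],.03+k[2])-[230,130])*4,"rod",(proj(e[0],e[1],.104)-[230,130])*4)
E
```

```text
c [252.70127669 310.79263967]
first [225.88022309 285.53534707]
second [230.93382296 337.67278342]
third [273.6250393  284.93718408]
fourth [280.55348033 337.0288913 ]
-0.15 knob [203.55481457 226.87554508] rod [228.46939444 320.8977326 ]
-0.05 knob [201.94995372 211.70847757] rod [227.83779892 314.33671394]
0 knob [201.34070838 204.95473356] rod [227.52728152 311.11229991]
0.05 knob [200.85989286 198.76681799] rod [227.21815954 307.90318872]
0.1 knob [200.50682821 193.15199229] rod [226.90888264 304.69328008]
0.15 knob [200.28053725 188.11587255] rod [226.59789736 301.46645766]
0.2 knob [200.17976625 183.66252859] rod [226.28361576 298.2062638 ]
0.3 knob [200.34850188 176.5132585 ] rod [225.63843924 291.5161544 ]
```

The rod angle fits fore ≈ 0, so the lever is in the channel. I'll go round to its left side.

Emit:
move_arm:
  series: "0 -29 0 0 0 0;0 -58 0 0 0 0;26 -58 0 0 0 0;53 -58 0 0 0 0;53 -58 18 0 0 0;53 -58 36 0 0 0;53 -58 53 0 0 0;53 -58 53 0 0 0"

```text
time: 6.55
position: [0.5425, 0.0703, 0.1858]
tool_rot: [0.999, -0.052, -0.005, -0.0]
ft_force: [0.0, -0.2, -0.5]
grip_width: 0.0008
grip_force: 0.0
```

```bash
python3 -c "from h import *; knob()"
```

```text
tcp gate [-3.6 88.4] 0.18577972293744063 F [ 0.  -0.2 -0.5] 6.55
side knob gate [ 4.  31.3] [277 175  11  13  99]
top knob gate [ 5.8 43. ] [273 181   2   4   6]
```

Emit:
move_arm:
  series: "5 12 0 0 0 0;5 24 0 0 0 0;5 32 0 0 0 0;5 38 0 0 0 0;5 44 0 0 0 0;5 50 0 0 0 0;5 56 0 0 0 0;5 56 0 0 0 0"

```text
time: 7.32
position: [0.5452, 0.0127, 0.1908]
tool_rot: [0.999, -0.052, 0.0, 0.0]
ft_force: [0.5, 2.1, 1.9]
grip_width: 0.0002
grip_force: 1.0
```

```bash
python3 -c "from h import *; knob()"
```

```text
tcp gate [ 5.  31.4] 0.19077455975699242 F [0.5 2.1 1.9] 7.3167
side knob gate [9.5 2.7] [287 174  12  12 110]
```

Emit:
move_arm:
  series: "0 6 0 0 0 0;0 12 0 0 0 0;0 18 0 0 0 0;0 24 0 0 0 0;0 28 0 0 0 0;0 32 0 0 0 0;0 32 0 0 0 0"

```text
time: 8.0
position: [0.5416, -0.0189, 0.1902]
tool_rot: [0.999, -0.052, -0.0, 0.0]
ft_force: [1.2, 1.7, 0.7]
grip_width: 0.0003
grip_force: 0.7
```

```bash
python3 -c "from h import *; knob()"
```

```text
tcp gate [ 4.6 -0.4] 0.1902151373834227 F [1.2 1.7 0.7] 8.0
side knob gate [  5.8 -28.1] [299 175  13  12 115]
```

Emit:
move_arm:
  series: "0 3 0 0 0 0;0 6 0 0 0 0;0 9 0 0 0 0;0 12 0 0 0 0;0 12 0 0 0 0"

```text
time: 8.52
position: [0.5403, -0.0295, 0.1902]
tool_rot: [0.999, -0.052, -0.0, -0.001]
ft_force: [0.4, 4.1, -2.2]
grip_width: 0.0006
grip_force: 2.3
```

```bash
python3 -c "from h import *; knob()"
```

```text
tcp gate [  4.4 -11.1] 0.19020964550263253 F [ 0.4  4.1 -2.2] 8.5167
side knob gate [  1.8 -36.9] [303 176  12  12 115]
```

Emit:
move_arm:
  series: "0 3 0 0 0 0;0 3 0 0 0 0;0 -12 0 0 0 0;0 -27 0 0 0 0;0 -27 -28 0 0 0;0 -27 -56 0 0 0;0 -27 -56 0 0 0"

```text
time: 9.2
position: [0.5468, -0.0042, 0.2517]
tool_rot: [0.999, -0.051, 0.005, 0.002]
ft_force: [0.5, 0.1, 0.1]
grip_width: 0.0006
grip_force: 0.0
```

Emit:
move_arm:
  series: "-28 0 0 0 0 0;-56 0 0 0 0 0;-56 25 0 0 0 0;-56 50 0 0 0 0;-56 50 0 0 0 0"

```text
time: 9.62
position: [0.4824, -0.0507, 0.2469]
tool_rot: [0.999, -0.053, 0.001, 0.002]
ft_force: [0.6, -0.1, 0.8]
grip_width: 0.0005
grip_force: 0.0
```

```bash
python3 -c "
from h import *
knob(); p=robot.camera('side'); cv2.imwrite('pics/e.png',cv2.resize(p['img'][130:280,230:400,::-1],None,fx=4,fy=4))"
```

```text
tcp gate [-50.9 -38.1] 0.24688548963500606 F [ 0.6 -0.1  0.8] 9.6167
side knob gate [  3.1 -34. ] [302 174  12  13  99]
```

View pics/e.png

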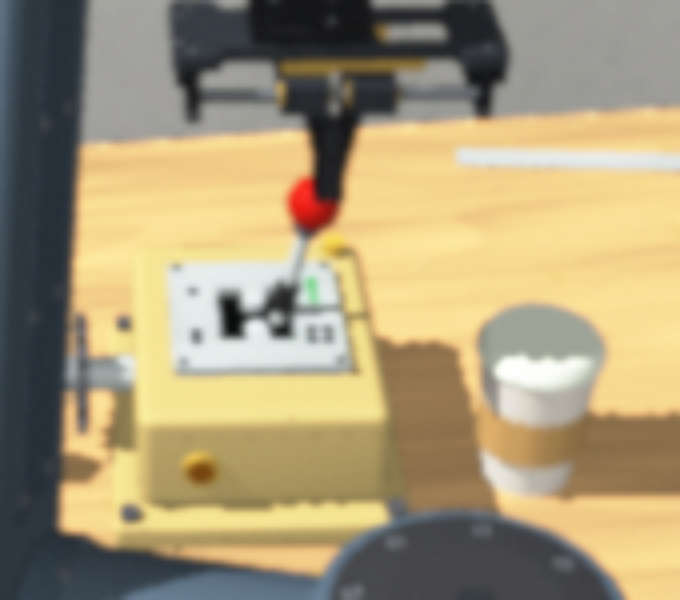

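Lever is in the right column, knob at crop (312,205), rod just forward of the channel. I descend behind it and push forward.

Emit:
move_arm:
  series: "0 -3 18 0 0 0;0 -3 36 0 0 0;0 -3 54 0 0 0;0 -3 54 0 0 0;8 -3 54 0 0 0;16 -3 54 0 0 0;22 -3 54 0 0 0;22 -3 54 0 0 0"

```text
time: 10.43
position: [0.5072, -0.0467, 0.1937]
tool_rot: [0.999, -0.052, 0.002, 0.001]
ft_force: [-0.6, 0.4, 0.9]
grip_width: 0.0007
grip_force: 0.5
```

Emit:
move_arm:
  series: "5 0 0 0 0 0;10 0 0 0 0 0;15 0 0 0 0 0;20 0 0 0 0 0;25 0 0 0 0 0;30 0 0 0 0 0;30 0 0 0 0 0"

```text
time: 11.02
position: [0.5357, -0.0494, 0.1924]
tool_rot: [0.999, -0.052, 0.0, -0.0]
ft_force: [-1.0, 0.6, -0.5]
grip_width: 0.0001
grip_force: 0.7
```

```bash
python3 -c "from h import *; knob()"
```

```text
tcp gate [  2.  -31.4] 0.1923742499864579 F [-1.   0.6 -0.5] 11.0167
side knob gate [ 25.8 -23.8] [302 174   2   6  10]
```

Emit:
move_arm:
  series: "4 1 0 0 0 0;8 2 0 0 0 0;12 2 0 0 0 0;15 2 0 0 0 0;18 2 0 0 0 0;18 2 0 0 0 0"

```text
time: 11.62
position: [0.5528, -0.0532, 0.1923]
tool_rot: [0.999, -0.052, 0.0, -0.0]
ft_force: [-2.0, 1.3, -1.0]
grip_width: 0.0004
grip_force: 1.1
```

Emit:
move_arm:
  series: "2 0 0 0 0 0;4 0 0 0 0 0;4 0 0 0 0 0"

```text
time: 11.87
position: [0.5557, -0.0534, 0.1921]
tool_rot: [0.999, -0.052, -0.001, -0.0]
ft_force: [-3.9, 1.3, -1.7]
grip_width: 0.0006
grip_force: 1.7
```

```bash
python3 -c "from h import *; knob()"
```

```text
tcp gate [ 22.2 -33.3] 0.19214509102448077 F [-3.9  1.3 -1.7] 11.8667
side knob gate [ 38.1 -23.9] [301 170   4   9  23]
```

Force is rising, so it is near or at the stop. I'll press a little more.

Emit:
move_arm:
  series: "2 0 0 0 0 0;4 0 0 0 0 0;4 0 0 0 0 0"

```text
time: 12.22
position: [0.5586, -0.0535, 0.1918]
tool_rot: [0.999, -0.052, -0.002, -0.0]
ft_force: [-5.5, 0.6, -2.7]
grip_width: 0.0006
grip_force: 2.9
```

Emit:
move_arm:
  series: "2 0 0 0 0 0;3 0 0 0 0 0;3 0 0 0 0 0;3 0 0 0 0 0"

```text
time: 12.55
position: [0.5603, -0.0536, 0.1914]
tool_rot: [0.999, -0.052, -0.004, -0.001]
ft_force: [-7.0, 1.6, -2.6]
grip_width: 0.0003
grip_force: 3.6
```

That is a firm stop (7 N, rising linearly). I ease off, retreat and check.

Emit:
move_arm:
  series: "-6 0 0 0 0 0;-12 0 0 0 0 0;-30 0 0 0 0 0;-55 0 0 0 0 0;-55 0 -40 0 0 0;-55 0 -80 0 0 0;-55 40 -110 0 0 0;-55 80 -110 0 0 0"

```text
time: 13.22
position: [0.5058, -0.1239, 0.3093]
tool_rot: [0.999, -0.049, 0.009, 0.003]
ft_force: [2.1, 0.0, 0.3]
grip_width: 0.0005
grip_force: 0.0
```

Emit:
move_arm:
  series: "-10 40 0 0 0 0;-10 80 0 0 0 0;-10 120 0 0 0 0;-10 160 0 0 0 0;-10 160 0 0 0 0;-10 160 0 0 0 0"

```text
time: 13.72
position: [0.4753, -0.2849, 0.3033]
tool_rot: [0.999, -0.054, 0.003, 0.002]
ft_force: [0.1, 0.4, -0.0]
grip_width: 0.0006
grip_force: 0.0
```

```bash
python3 - <<'E'
from h import *
knob()
look("f",["knob","cup_centre","spindle_centre","gouge_centre"])
a=cv2.imread("pics/f_top.png")[145:270,190:390]; b=cv2.imread("pics/f_side.png")[130:280,190:390]
cv2.imwrite("pics/f.png",np.hstack([cv2.resize(a,(400,250)),cv2.resize(b,(400,250))]))
y=np.radians(-5.9)
for f in(0,.2,.25,.3):
    d=np.array([np.tan(f),-np.tan(.22),1]);d*=.16/np.linalg.norm(d); print(f,np.round([d[0],d[1],.03+d[2]],3))
E
```

```text
tcp gate [ -33.9 -271.8] 0.30330196630876066 F [ 0.1  0.4 -0. ] 13.7167
side knob gate [ 40.  -31.8] [300 168  11  12 102]
top knob gate [ 45.2 -31.5] [298 167  11  10  87]
side knob [([0.578, -0.0496, 0.1813], 0.54)]
side cup_centre [([0.48, -0.1941, 0.0584], 0.68)]
side spindle_centre []
side gouge_centre []
top knob [([0.5558, -0.0337, 0.1043], 0.62), ([0.5799, -0.0546, 0.1788], 0.46)]
top cup_centre [([0.477, -0.1921, 0.0494], 0.88)]
top spindle_centre [([0.5134, 0.1998, 0.0554], 0.53)]
top gouge_centre []
0 [ 0.    -0.035  0.186]
0.2 [ 0.031 -0.034  0.183]
0.25 [ 0.039 -0.034  0.182]
0.3 [ 0.046 -0.033  0.179]
```

View pics/f.png

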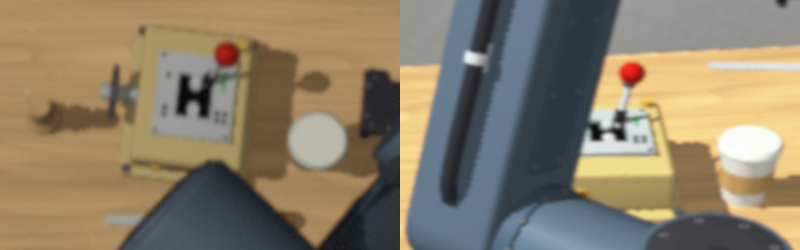

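The lever is fully forward in the third slot: the top view puts the knob at 45 mm forward and 32 mm right, against an expected 46 and 33. The cup and spindle have not moved and the arm is clear.

```bash
python3 -c "from rig import robot; print(robot.hand_in())"
```

```text
the job is handed in; nothing more can be done
None
```

I handed the job in with the lever pushed home against its stop in third gear and the arm clear of everything; the cup and spindle had not moved, the gouge was partly hidden by the arm in the last pictures, and hand-in returned no verdict.

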